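Empty the pan of brass bag feet into the sorting tray

TASK

The small flared steel pan with the wooden handle holds five brass bag feet: lift it over the wooden sorting tray and tip it right over so that all five fall into the tray. Then set the empty pan down upright, without dropping it, with its whole base on the round cork mat, and let go. Leave the other things on the bench where they are.

Things in the scene. Friction and masses are not known exactly. Their poses are not given: they have to be found in the camera images.
- pan: small round flared steel pan, loose, about 0.14 kg: base 68 mm across, mouth 124 mm across (outside), 46 mm tall, wall 3 mm, floor 4 mm thick. It has one side handle that points along the pan's own -x. Origin: centre of the underside; z is up out of the mouth
- pan_grip (a point): middle of the pan's light wooden handle: a level octagonal bar 66 mm long (along the pan's x) and 20 mm across its flats (flats face up, sideways and 45 degrees between), its middle 101 mm from the pan's axis along -x and 66 mm above the pan's underside. Axes as the pan's
- pan_rim (a point): centre of the pan's mouth, 46 mm above its underside. Axes as the pan's
- tray: open wooden sorting tray fixed to the bench: outside 180 mm (its x) x 160 mm (its y) x 36 mm high, walls and floor 7 mm thick. Origin: centre of the underside, on the bench
- mat: round cork mat fixed to the bench, 140 mm across, 5 mm thick. Origin: centre of its underside, so its top is 5 mm higher
- foot0: one of five identical brass bag feet (domed studs), 17 mm across, 12.5 mm tall, 12 g, starting in the pan. Origin: centre of its flat underside; z through the dome
- foot1: one of five identical brass bag feet (domed studs), 17 mm across, 12.5 mm tall, 12 g, starting in the pan. Origin: centre of its flat underside; z through the dome
- foot2: one of five identical brass bag feet (domed studs), 17 mm across, 12.5 mm tall, 12 g, starting in the pan. Origin: centre of its flat underside; z through the dome
- foot3: one of five identical brass bag feet (domed studs), 17 mm across, 12.5 mm tall, 12 g, starting in the pan. Origin: centre of its flat underside; z through the dome
- foot4: one of five identical brass bag feet (domed studs), 17 mm across, 12.5 mm tall, 12 g, starting in the pan. Origin: centre of its flat underside; z through the dome
- buckle: loose brass buckle, 52 x 48 x 8 mm, lying flat; origin under its centre
- mallet: loose mallet lying on its side, head 134 mm long and 45 mm thick, handle along its own x (from -105 to +55 mm), head axis along its y at x = +75 mm; origin on the bench
- jar: loose closed glass jar with a black lid, 68 mm across, 95 mm tall; origin under its centre
- tin: loose plain round tin WITHOUT a handle, straight sided, empty, 84 mm across, 45 mm tall: leave it alone; origin under its centre
- awl: loose wooden-handled awl, 150 mm long, lying along its own x; origin on the bench near mid-length
- burnisher: loose wooden rod, 22 mm thick, 142 mm long, lying along its own x; origin under its middle
- glue: loose white plastic bottle, 48 mm across, 120 mm tall; origin under its centre

How it is judged:
On the way, in this order (a step that is already met when the one before it is completed fails the run):
1. the pan is lifted and tipped well over (more than 55 degrees) with its mouth above the tray (angle between pan's own z axis and vertical above 0.96 rad and horizontal distance between pan_rim and tray below 0.13 m and height (world z) of pan_rim above 0.06 m), for 0.2 s.
2. with all five feet in the tray, the pan is lowered upright onto the cork mat (to within 8 mm) while still held, not dropped (x of foot0 in the frame of tray between -0.087 and 0.087 m and y of foot0 in the frame of tray between -0.077 and 0.077 m and height (world z) of each of foot0, foot1, foot2, foot3, foot4 below 0.036 m and x of foot1 in the frame of tray between -0.087 and 0.087 m and y of foot1 in the frame of tray between -0.077 and 0.077 m and x of foot2 in the frame of tray between -0.087 and 0.087 m and y of foot2 in the frame of tray between -0.077 and 0.077 m and x of foot3 in the frame of tray between -0.087 and 0.087 m and y of foot3 in the frame of tray between -0.077 and 0.077 m and x of foot4 in the frame of tray between -0.087 and 0.087 m and y of foot4 in the frame of tray between -0.077 and 0.077 m and angle between pan's own z axis and vertical below 0.2 rad and horizontal distance between pan and mat below 0.05 m and height (world z) of pan below 0.013 m and contact force between the fingers and pan above 1 N), for 0.1 s.
At the end, for the whole second after the job is handed in: All five brass feet lie at rest inside the tray (within its walls and below its rim); the pan stands upright (within 6 degrees) and still on the cork mat, its axis within 38 mm of the mat's centre so that its whole base is on the mat (x of foot0 in the frame of tray between -0.087 and 0.087 m and y of foot0 in the frame of tray between -0.077 and 0.077 m and height (world z) of each of foot0, foot1, foot2, foot3, foot4 below 0.036 m and x of foot1 in the frame of tray between -0.087 and 0.087 m and y of foot1 in the frame of tray between -0.077 and 0.077 m and x of foot2 in the frame of tray between -0.087 and 0.087 m and y of foot2 in the frame of tray between -0.077 and 0.077 m and x of foot3 in the frame of tray between -0.087 and 0.087 m and y of foot3 in the frame of tray between -0.077 and 0.077 m and x of foot4 in the frame of tray between -0.087 and 0.087 m and y of foot4 in the frame of tray between -0.077 and 0.077 m and angle between pan's own z axis and vertical below 0.1 rad and horizontal distance between pan and mat below 0.038 m and height (world z) of pan below 0.012 m and linear speed of pan below 0.02 m/s and linear speed of each of foot0, foot1, foot2, foot3, foot4 below 0.03 m/s); the robot touches nothing.
It fails at once if one of the other things on the bench (buckle, mallet, jar, tin, awl, burnisher, glue) is moved more than 40 mm (distance of any of buckle, mallet, jar, tin, awl, burnisher, glue from where it was at the start of the episode above 0.04 m).
It also fails if it takes over 56 s, if anything falls off the work surface, if the arm or the gripper's body presses on something with over 40 N, if the wrist force passes 120 N, or if a joint passes its speed limit or range.

ROBOT

A 6-joint arm with a two-finger parallel gripper is mounted at the origin on the work surface. World frame = base frame: x ahead of the robot, y to its left, z up, the work surface at z = 0. Lengths are in m, angles in rad, forces in N, time in s.
With the tool pointing down it reaches from about 0.375 to 0.9 m from the base axis. Payload 3.1 kg.
Tool frame: the origin (TCP) lies midway between the tips of the shut fingers; the grasp point (between the pads) lies manip.grip_depth behind it (manip.grip_depth is the distance from the TCP to the grasp point, in m); z points along the fingers, y is the line along which they close (so a half turn about z gives the same grasp; the last joint's range is limited). The gripper opens to 87 mm and grips with 3 to 60 N. Pads are 19 mm wide; open, the fingers measure 117 mm over their backs; the gripper's body (75 mm by 190 mm) begins 51 mm behind the grasp point.
Start: joints at [-1.329, 0.527, 1.433, -0, 1.181, -0.178], TCP at [0.255, -0.571, 0.183] pointing down, gripper open.
Joint ranges: [-3.08, 3.08], [-0.75, 2.2], [0.22, 2.44], [-1.43, 4.57], [0, 2.65], [-2.85, 2.85]. Speed limits (rad/s): [2.79, 2.79, 3.14, 3.14, 3.14, 3.14].

INTERFACE

Orientations are given as a unit quaternion [x, y, z, w].
In Python, from bench import manip gives the robot as it stands. The module is installed in compiled form; this text tells all that it offers.
- The arm moves only by the shell command python3 -m jog 'ROWS'. ROWS is JSON, one flat list of numbers, 7 for each row, row after row: the shift along the tool's x, y, z in mm, then the turn, a rotation vector about the tool's x, y, z in rad, then the opening, from 0 (shut) to 1 (fully open). A call has 1 to 5 rows; each row shifts and turns the commanded pose from where the row before left it, along the tool's axes as they then stand; what a row does not reach is not made up. A row lasts 1/10 s, in which the tool goes at most 50 mm and 8.59 degrees, less where a joint would pass 70% of its speed; a pose out of reach is approached as far as the arm can. A call is refused whole if a number of a shift passes 50 or a number of a turn 0.15, either way. A call with a gripper value outside its range is refused whole. The fingers move at their own pace and stop on an object; the grip force is fixed at half the most. Time passes only in rows, so rows that do not move let the fingers close. It gives the time, the measured TCP pose, the force, the opening and the grip force at its end, in the units of the state.
- manip.state(): the state, without advancing time (a new reading comes with each control period).
- manip.get_image(name): name is "scene" or "top" or "wrist"; returns the picture (384x512x3 uint8, red, green, blue); there is no depth.
- manip.get_calibration(name): a dict with "fx", "fy", "cx", "cy" (pixels), "R" (3x3) and "t" (3): a world point X has camera coordinates R X + t; the wrist camera has in their place "mount" (4x4, takes a point from camera to tool coordinates, whose origin is the TCP and whose axes are the flange's). Camera axes: x right, y down, z forward; pixel columns grow to the right and rows downward; lengths in m; the calibration is good to about 2 mm. A picture is of the moment at which its call begins: read the wrist's pose just before it. get_calibration takes no time and is no camera call.
- manip.close_job(): hands the job in; it is judged then, once.
The state is a dict: "clock": time; "joint_positions": joint angles; "qvel": joint speeds; "tau": joint torques, N m; "position": TCP position; "eef_rot": TCP orientation; "contact_force": force on the tool from outside, world axes, zero at the start; "ft_torque": the same for the moment, N m; "gripper_width": opening from 0.0 (shut) to 1.0 (fully open); "grip_force": force on a finger pad.
Only numpy, scipy, OpenCV 4.12 (cv2) and the standard library are available. Lean on these libraries where they do the work, as an engineer would, in place of code of your own. Each camera call takes 0.05 s, during which the arm holds its last target. There are 200 camera calls.

## Working session

There is one attempt and no reset: what is moved stays moved. The work goes in short steps, Python scripts to look and compute and a shell command to move; the robot and the scene stay as the last step left them, time stands still between calls to the robot, and variables do not carry over. Pictures are saved under pics/ and viewed, at most 13 in all, crops included, and the job is handed in when it is done.

```bash
mkdir -p pics; python3 - <<'E'
from bench import manip
import cv2,json
for n in("top","scene"):
    cv2.imwrite(f"pics/{n}0.png",cv2.resize(manip.get_image(n)[:,:,::-1],(800,600),interpolation=cv2.INTER_CUBIC)); print(n,manip.get_calibration(n))
print(manip.state(),manip.grip_depth)
E
```

```text
top {'fx': 445.8866595927797, 'fy': 445.8866595927797, 'cx': 248.89284966167423, 'cy': 184.49758661272182, 'R': array([[-0.01399955, -0.99987969, -0.00667903],
       [-0.99708631,  0.01446075, -0.07489839],
       [ 0.07498596,  0.00561103, -0.9971688 ]]), 't': array([0.00224371, 0.55268514, 1.26957636])}
scene {'fx': 437.5235948056853, 'fy': 437.5235948056853, 'cx': 257.6289632651213, 'cy': 189.6392030491473, 'R': array([[-0.264436  ,  0.96432409,  0.01235508],
       [ 0.81299455,  0.22979319, -0.5350093 ],
       [-0.51876147, -0.13143111, -0.84475582]]), 't': array([ 0.14815159, -0.42224381,  1.50700836])}
{'clock': 0.1, 'joint_positions': array([-1.32952439e+00,  5.28404546e-01,  1.43375127e+00,  6.45688007e-06,
        1.18142256e+00, -1.78498861e-01]), 'qvel': array([-0.00023448, -0.00247073, -0.00381529,  0.00012842, -0.00074872,
        0.00042654]), 'tau': array([-1.03812195e-03, -4.40985417e+01, -1.77150661e+01,  6.34750701e-02,
        5.33512258e-02, -4.80508834e-05]), 'position': array([ 0.2545712 , -0.57000349,  0.1821576 ]), 'eef_rot': array([ 9.78054571e-01,  2.08346513e-01, -2.81731827e-05, -9.92463140e-04]), 'contact_force': array([ 0.98892718, -0.17099827, -1.2272738 ]), 'ft_torque': array([-0.04541674, -0.02408703, -0.01974424]), 'grip_force': 0.0, 'gripper_width': 0.9966843674042407} 0.0187
```

View pics/top0.png

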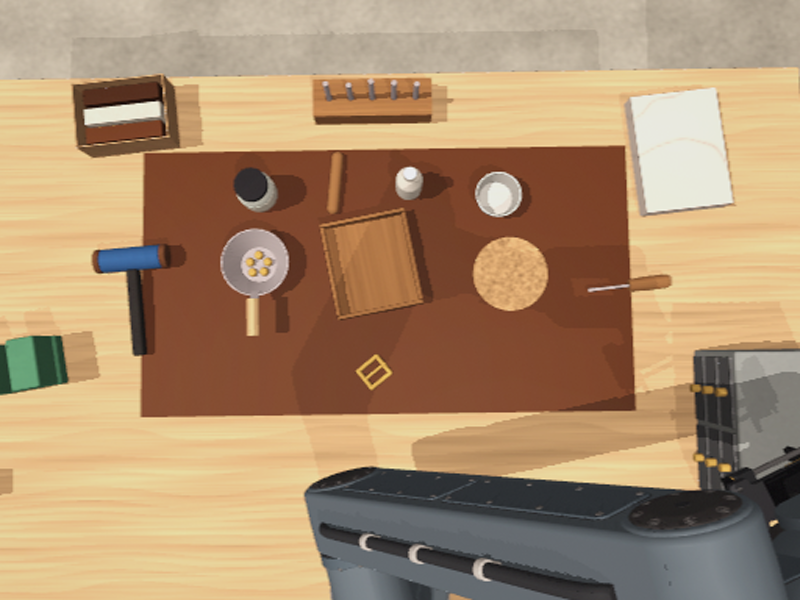

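View pics/scene0.png

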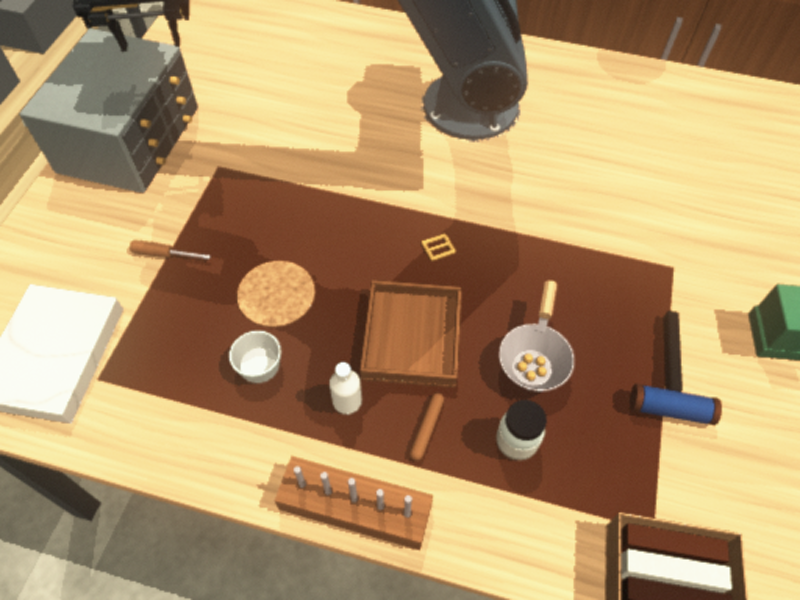

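The top view (800x600) shows the pan mouth at about (255,262) and its handle from (254,297) to (252,335), pointing at the robot. The mat is at (511,273), and the tray corners are at (320,223), (405,210), (425,302) and (340,319). The scene view agrees, and all five feet are in the pan. Next I'll measure positions with enlarged crops.

```bash
cat > h.py <<'E'
from bench import manip
import numpy as np
from scipy.spatial.transform import Rotation as Ro
def ray(n,u,v,z):
    c=manip.get_calibration(n);R=c["R"];d=R.T@[(u-c["cx"])/c["fx"],(v-c["cy"])/c["fy"],1];o=-R.T@c["t"]
    return (o+d*(z-o[2])/d[2])
def proj(n,X):
    c=manip.get_calibration(n);p=np.atleast_2d(X)@c["R"].T+c["t"];return np.c_[c["fx"]*p[:,0]/p[:,2]+c["cx"],c["fy"]*p[:,1]/p[:,2]+c["cy"]]
E
python3 - <<'E'
from h import *
import cv2
k=1.5625
for n,u,v,z in [("pan",255,262,.046),("h1",254,297,.076),("h2",252,335,.076),("mat",511,273,.005),("t1",320,223,.036),("t2",405,210,.036),("t3",425,302,.036),("t4",340,319,.036),("malletL",139,355,.02),("glue",409,180,.12),("jar",255,187,.09),("buckle",373,372,.005)]:
    print(n,ray("top",u/k,v/k,z).round(4))
for s,b in (("top",(125,135,100,90)),("scene",(300,170,100,90))):
    im=cv2.imread(f"pics/{s}0.png"); x,y,w,h=[int(q*k) for q in b]; cv2.imwrite(f"pics/{s}c.png",cv2.resize(im[y:y+h,x:x+w],(800,720*w//w*0+600),interpolation=cv2.INTER_CUBIC)); print(x,y,w,h)
E
```

```text
pan [0.6023 0.2376 0.046 ]
h1 [0.5365 0.2334 0.076 ]
h2 [0.4693 0.2369 0.076 ]
mat [ 0.5793 -0.2349  0.005 ]
t1 [0.6741 0.1196 0.036 ]
t2 [ 0.6959 -0.0375  0.036 ]
t3 [ 0.5254 -0.0713  0.036 ]
t4 [0.4966 0.0843 0.036 ]
malletL [0.436  0.4569 0.02  ]
glue [ 0.7324 -0.0436  0.12  ]
jar [0.7311 0.229  0.09  ]
buckle [0.3983 0.0262 0.005 ]
195 210 156 140
468 265 156 140
```

View pics/topc.png

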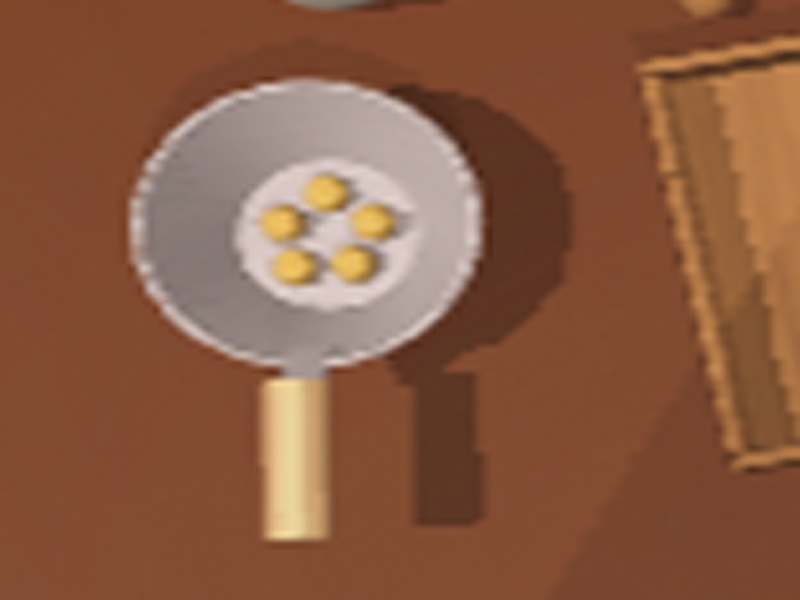

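View pics/scenec.png

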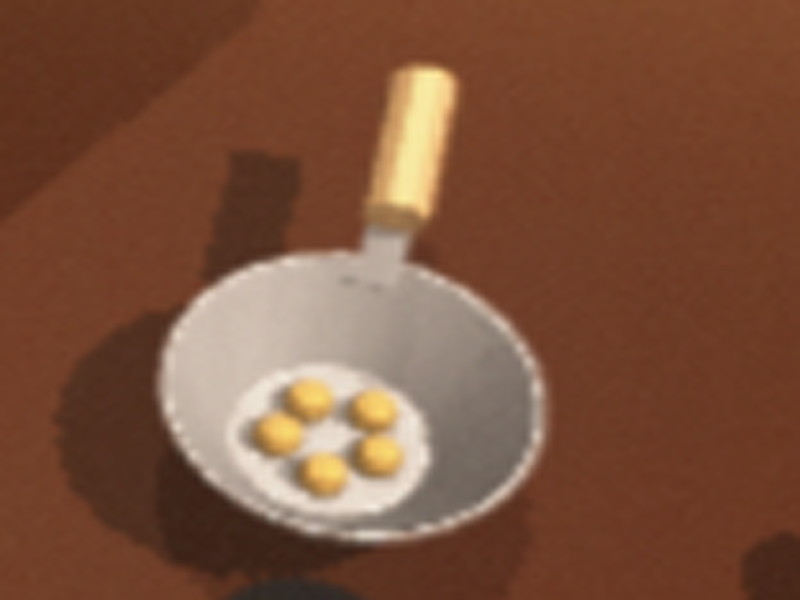

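```bash
python3 - <<'E'
from h import *
k=1.5625
P=ray("top",254.8/k,262/k,.046);H=ray("top",252.7/k,317.3/k,.076)
print("pan",P,"handle",H,H-P)
print("scene pan",ray("scene",536.8/k,357.2/k,.046),"handle",ray("scene",548.3/k,299.3/k,.074))
E
python3 -m jog '[0,0,-30,0,0.1,0,1, 0,0,-30,0,0.1,0,1, 0,0,0,0,0,0,1,0,0,0,0,0,0,1]'; python3 -c "
from h import *
s=manip.state();print(s['joint_positions'],Ro.from_quat(s['eef_rot']).as_matrix())"
```

```text
pan [0.60234542 0.23801275 0.046     ] handle [0.5005113  0.23572316 0.076     ] [-0.10183412 -0.00228959  0.03      ]
scene pan [0.60473821 0.2402785  0.046     ] handle [0.50678334 0.2386974  0.074     ]
clock: 0.5
position: [0.2512, -0.5722, 0.2428]
eef_rot: [0.973, 0.207, 0.097, -0.021]
contact_force: [1.0, 0.0, -1.0]
gripper_width: 1.0
grip_force: 0.0
[-1.44331402  0.48102708  1.36017048  0.19502896  1.36222313 -0.33709307] [[ 8.95765974e-01  4.06083265e-01  1.80830591e-01]
 [ 3.98028843e-01 -9.13836074e-01  8.04777647e-02]
 [ 1.97930191e-01 -1.13452295e-04 -9.80216112e-01]]
```

```bash
cat >> h.py <<'E'
Rz=lambda a:Ro.from_euler('z',a);Ry=lambda a:Ro.from_euler('y',a)
def Rq(q):return Rz(q[0])*Ry(q[1]+q[2])*Rz(q[3])*Ry(q[4])*Rz(q[5])
E
python3 - <<'E'
from h import *
qa=[-1.32952439e+00,  5.28404546e-01,  1.43375127e+00,0,1.18142256,-.1784986]
A=Rq(qa).inv()*Ro.from_quat([9.78054571e-01,  2.08346513e-01, -2.81731827e-05, -9.92463140e-04])
s=manip.state();B=Rq(s['joint_positions']).inv()*Ro.from_quat(s['eef_rot'])
print(A.as_rotvec(),B.as_rotvec())
C=A
for flip in(0,1):
  R0=Ro.from_matrix(np.array([[1,0,0],[0,-1,0],[0,0,-1.]]))  # x fwd,y right,z down
  if flip:R0=R0*Rz(np.pi)
  for deg in(-45,-20,0,40,75,90):
    for q1 in(0.,.4):
      R=Ro.from_euler('x',deg,degrees=True)*R0
      e=(Ry(-1.75)*Rz(-q1)*R*C.inv()).as_euler('ZYZ'); print(flip,deg,q1,e.round(2))
E
```

```text
[-5.45336926e-06  3.77933646e-06  1.57079851e+00] [-9.24860800e-17  2.77458240e-16  1.57079633e+00]
0 -45 0.0 [-0.79  1.44  1.7 ]
0 -45 0.4 [-0.72  1.72  1.98]
0 -20 0.0 [-0.35  1.4   1.63]
0 -20 0.4 [-0.32  1.53  2.01]
0 0 0.0 [0.   1.39 1.57]
0 0 0.4 [0.   1.39 1.97]
0 40 0.0 [0.71 1.43 1.45]
0 40 0.4 [0.7  1.18 1.77]
0 75 0.0 [1.31 1.52 1.4 ]
0 75 0.4 [1.36 1.14 1.49]
0 90 0.0 [1.57 1.57 1.39]
0 90 0.4 [1.65 1.18 1.38]
1 -45 0.0 [-0.79  1.44 -1.44]
1 -45 0.4 [-0.72  1.72 -1.16]
1 -20 0.0 [-0.35  1.4  -1.51]
1 -20 0.4 [-0.32  1.53 -1.14]
1 0 0.0 [-0.    1.39 -1.57]
1 0 0.4 [-0.    1.39 -1.17]
1 40 0.0 [ 0.71  1.43 -1.69]
1 40 0.4 [ 0.7   1.18 -1.38]
1 75 0.0 [ 1.31  1.52 -1.74]
1 75 0.4 [ 1.36  1.14 -1.65]
1 90 0.0 [ 1.57  1.57 -1.75]
1 90 0.4 [ 1.65  1.18 -1.76]
```

```bash
cat >> h.py <<'E'
R0=Ro.from_matrix(np.array([[1,0,0],[0,-1,0],[0,0,-1.]]))
def go(p,deg,yaw=0.):
    "shift (mm, target tool axes) and turn (rotvec, tool) still to go; p = grasp point"
    s=manip.state();R=Ro.from_quat(s['eef_rot']);T=Rz(yaw)*Ro.from_euler('x',deg,degrees=True)*R0
    t=np.array(p)+manip.grip_depth*T.apply([0,0,1])
    d=t-s['position'];print("turn",(R.inv()*T).as_rotvec().round(3),"then shift",(T.inv().apply(d)*1e3).round(1),"| shift in present axes",(R.inv().apply(d)*1e3).round(1),"clock",round(s['clock'],2),"q",s['joint_positions'].round(2),"F",np.round(s['contact_force'],1),"grip",round(s['grip_force'],1),round(s['gripper_width'],2))
E
python3 -c "
from h import *
go([.498,.30,.22],0)"
```

```text
turn [-0.042 -0.196  0.417] then shift [ 246.8 -872.2   41.5] | shift in present axes [ 560.  -696.8  155.5] clock 0.5 q [-1.44  0.48  1.36  0.2   1.36 -0.34] F [ 1.  0. -1.] grip 0.0 1.0
```

```bash
python3 -m jog '[0,0,0,-0.01,-0.049,0.104,1, 0,0,0,-0.01,-0.049,0.104,1, 0,0,0,-0.01,-0.049,0.104,1, 0,0,0,-0.01,-0.049,0.104,1, 0,0,0,0,0,0,1]' >/dev/null
python3 -m jog '[10,-35,0,0,0,0,1,10,-35,0,0,0,0,1,10,-35,0,0,0,0,1,10,-35,0,0,0,0,1,10,-35,0,0,0,0,1]' >/dev/null
python3 -m jog '[10,-35,0,0,0,0,1,10,-35,0,0,0,0,1,10,-35,0,0,0,0,1,10,-35,0,0,0,0,1,10,-35,0,0,0,0,1]' >/dev/null
python3 -m jog '[10,-35,0,0,0,0,1,10,-35,0,0,0,0,1,10,-35,0,0,0,0,1,10,-35,0,0,0,0,1,10,-35,0,0,0,0,1]' >/dev/null
python3 -m jog '[10,-35,0,0,0,0,1,10,-35,0,0,0,0,1,10,-35,0,0,0,0,1,10,-35,0,0,0,0,1,10,-35,0,0,0,0,1]' >/dev/null
python3 -m jog '[10,-35,0,0,0,0,1,10,-35,0,0,0,0,1,10,-35,0,0,0,0,1,10,-35,0,0,0,0,1,0,0,0,0,0,0,1]'
python3 -c "
from h import *
go([.498,.30,.22],0);go([.498,.307,.137],-45)"
```

```text
clock: 3.5
position: [0.4901, 0.2725, 0.2435]
eef_rot: [1.0, 0.005, 0.0, -0.002]
contact_force: [-0.3, -0.6, 0.4]
gripper_width: 1.001
grip_force: 0.0
turn [-0.004 -0.     0.009] then shift [  7.9 -27.5  42.2] | shift in present axes [  8.1 -27.3  42.3] clock 3.5 q [0.31 0.37 1.52 0.   1.24 1.87] F [-0.3 -0.6  0.4] grip 0.0 1.0
turn [-0.789 -0.004  0.009] then shift [  7.9 -99.7  69.6] | shift in present axes [  8.  -20.8 119.8] clock 3.5 q [0.31 0.37 1.52 0.   1.24 1.87] F [-0.3 -0.6  0.4] grip 0.0 1.0
```

```bash

python3 -m jog '[0,0,0,-0.132,0,0.002,1,0,0,0,-0.132,0,0.002,1,0,0,0,-0.132,0,0.002,1,0,0,0,-0.132,0,0.002,1,0,0,0,-0.131,0,0,1]' >/dev/null
python3 -m jog '[0,0,0,-0.131,0,0,1,2,-25,17,0,0,0,1,2,-25,17,0,0,0,1,2,-25,17,0,0,0,1,2,-25,17,0,0,0,1]' >/dev/null
python3 -m jog '[0,0,0,0,0,0,1,0,0,0,0,0,0,1]'
python3 - <<'E'
from h import *
import cv2
go([.498,.2365,.066],-45)
s=manip.state()
im=manip.get_image("wrist")[:,:,::-1].copy()
c=manip.get_calibration("wrist");M=np.linalg.inv(np.array(c["mount"]))
T=Ro.from_quat(s['eef_rot'])
for X in([.4695,.2358,.066],[.5025,.2365,.066],[.5355,.237,.066],[.6035,.239,.046]):
    p=T.inv().apply(np.array(X)-s['position']);p=M[:3,:3]@p+M[:3,3]
    uv=(c["fx"]*p[0]/p[2]+c["cx"],c["fy"]*p[1]/p[2]+c["cy"]);print(np.round(uv,1),p[2])
    cv2.circle(im,tuple(int(round(a)) for a in uv),2,(0,0,255),-1)
cv2.imwrite("pics/w1.png",cv2.resize(im,(768,576)))
E
```

```text
clock: 4.7
position: [0.4978, 0.2898, 0.1256]
eef_rot: [0.923, -0.002, -0.001, 0.385]
contact_force: [0.2, 0.0, 0.0]
gripper_width: 1.002
grip_force: 0.0
turn [ 0.005  0.004 -0.003] then shift [ 0.2 -4.5 98.5] | shift in present axes [ 0.6 -5.  98.5] clock 4.7 q [ 0.67  0.85  1.25 -0.59  1.6   2.4 ] F [0.2 0.  0. ] grip 0.0 1.0
[254.3 215.1] 0.30135742326745696
[253.5 182. ] 0.29092951155087204
[252.8 146.4] 0.28063711091354143
[234.3  65.6] 0.27218703390651944
```

View pics/w1.png

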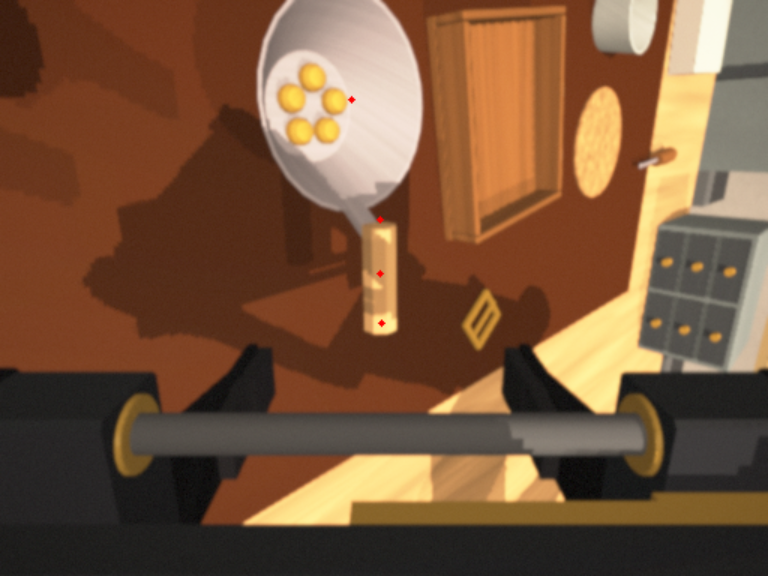

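The wrist view puts the handle at about (380,278), under my projected points at x≈380, so the estimate is good. Now I'll descend and grip.

```bash

python3 -m jog '[0,-2.5,20,0.002,0.002,-0.001,0.8,0,-2.5,20,0.003,0.002,-0.002,0.8,0,0,20,0,0,0,0,0.8,0,0,20,0,0,0,0,0.8,0,0,10,0,0,0,0,0.8]' >/dev/null
python3 -m jog '[0,0,8,0,0,0,0,0.8,0,0,0,0,0,0,0.8]' 2>&1 | tail -1
python3 -m jog '[0,0,8,0,0,0,0.8,0,0,0,0,0,0,0.8]'
python3 -c "
from h import *
go([.498,.2365,.066],-45)"
```

```text
schema error: expected a multiple of 7 numbers
clock: 4.95
position: [0.4983, 0.2844, 0.1212]
eef_rot: [0.923, -0.003, 0.0, 0.384]
contact_force: [-0.0, -0.3, -0.7]
gripper_width: 0.896
grip_force: 0.0
turn [ 0.002  0.002 -0.006] then shift [-0.3 -5.1 91.6] | shift in present axes [-0.2 -5.3 91.6] clock 4.95 q [ 0.66  0.85  1.26 -0.59  1.58  2.4 ] F [-0.  -0.3 -0.7] grip 0.0 0.9schema error: expected a multiple of 7 numbers
```

```bash

python3 -m jog '[0,-2.5,20,0,0,0,0.8, 0,-2.5,20,0,0,0,0.8, 0,0,20,0,0,0,0.8, 0,0,20,0,0,0,0.8, 0,0,11,0,0,0,0.8]' >/dev/null
python3 -m jog '[0,0,0,0,0,0,0.8,0,0,0,0,0,0,0.8]'
python3 -c "
from h import *
go([.498,.2365,.066],-45)"
```

```text
clock: 5.65
position: [0.4988, 0.2247, 0.0531]
eef_rot: [0.924, -0.003, 0.001, 0.384]
contact_force: [-0.3, 0.7, -0.4]
gripper_width: 0.798
grip_force: 0.0
turn [ 0.002  0.001 -0.006] then shift [-0.8  0.7  1.2] | shift in present axes [-0.7  0.7  1.2] clock 5.65 q [ 0.59  0.89  1.4  -0.64  1.4   2.47] F [-0.3  0.7 -0.4] grip 0.0 0.8
```

```bash

python3 -m jog '[0,0,1,0,0,0,0,0,0,0,0,0,0,0,0,0,0,0,0,0,0,0,0,0,0,0,0,0,0,0,0,0,0,0,0]' >/dev/null
python3 -m jog '[0,0,0,0,0,0,0,0,0,0,0,0,0,0,0,0,0,0,0,0,0]'
python3 -c "
from h import *
go([.498,.2365,.146],-45)"
```

```text
clock: 6.45
position: [0.4981, 0.2235, 0.0518]
eef_rot: [0.923, -0.003, 0.0, 0.384]
contact_force: [0.3, -0.4, -0.6]
gripper_width: 0.157
grip_force: 0.0
turn [ 0.003  0.002 -0.006] then shift [ -0.1  57.5 -57.1] | shift in present axes [  0.1  57.6 -56.9] clock 6.45 q [ 0.59  0.9   1.4  -0.64  1.39  2.47] F [ 0.3 -0.4 -0.6] grip 0.0 0.16
```

```bash

python3 -m jog '[0,0,0,0,0,0,0,0,0,0,0,0,0,0,0,0,0,0,0,0,0]'
python3 - <<'E'
from h import *
import cv2
a=manip.get_image("wrist")[:,:,::-1]; b=manip.get_image("scene")[140:290,260:410,::-1]
cv2.imwrite("pics/g1.png",np.hstack([cv2.resize(a,(480,360)),cv2.resize(b,(310,360))]))
E
```

```text
clock: 6.75
position: [0.4982, 0.2235, 0.0518]
eef_rot: [0.923, -0.003, 0.0, 0.384]
contact_force: [-0.2, 0.4, 0.7]
gripper_width: 0.007
grip_force: 0.0
```

View pics/g1.png

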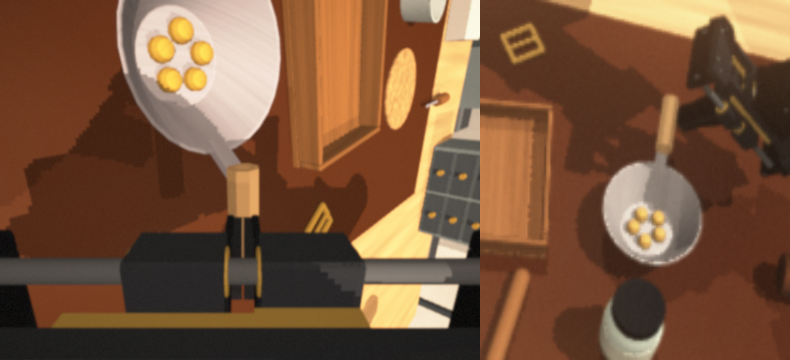

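```bash
cat >> h.py <<'E'
def wproj(X):
    s=manip.state();c=manip.get_calibration("wrist");M=np.linalg.inv(np.array(c["mount"]))
    p=Ro.from_quat(s['eef_rot']).inv().apply(np.atleast_2d(X)-s['position'])@M[:3,:3].T+M[:3,3]
    return np.c_[c["fx"]*p[:,0]/p[:,2]+c["cx"],c["fy"]*p[:,1]/p[:,2]+c["cy"]].round(1)
E
python3 - <<'E'
from h import *
import cv2
im=manip.get_image("wrist")[:,:,::-1].copy()
s=manip.state();print(np.array(manip.get_calibration("wrist")["mount"]).round(4))
P=wproj([[.4695,.2358,.066],[.5025,.2365,.066],[.5355,.237,.066],s['position'],[.6035,.239,.046]]);print(P)
for p in P: cv2.circle(im,tuple(int(round(a)) for a in p),2,(0,0,255),-1)
a=cv2.resize(im[150:330,180:330],(400,480),interpolation=cv2.INTER_CUBIC)
b=manip.get_image("scene")[:,:,::-1].copy()
Q=proj("scene",np.array([[.4695,.2358,.066],[.5025,.2365,.066],[.5355,.237,.066],s['position'],[.6035,.239,.046]]))
for p in Q: cv2.circle(b,tuple(int(round(a)) for a in p),1,(0,0,255),-1)
b=cv2.resize(b[140:260,300:400],(400,480),interpolation=cv2.INTER_CUBIC)
cv2.imwrite("pics/g2.png",np.hstack([a,b]))
E
```

```text
[[-1.000e-04 -9.545e-01 -2.982e-01  8.130e-02]
 [ 1.000e+00 -4.000e-04  8.000e-04 -5.000e-04]
 [-9.000e-04 -2.982e-01  9.545e-01 -2.012e-01]
 [ 0.000e+00  0.000e+00  0.000e+00  1.000e+00]]
[[261.4 270.7]
 [260.5 224.6]
 [259.7 173.3]
 [258.9 219.4]
 [231.5  51.3]]
```

View pics/g2.png

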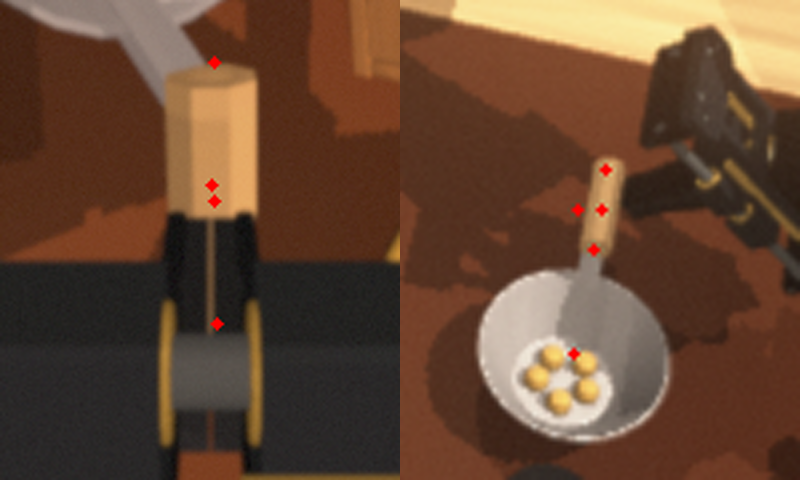

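```bash

python3 -m jog '[0,0,-20,0,0,0,0,0,0,-20,0,0,0,0,0,0,-10,0,0,0,0,0,0,0,0,0,0,0,0,0,0,0,0,0,0]'
python3 - <<'E'
from h import *
import cv2
s=manip.state();z=Ro.from_quat(s['eef_rot']).apply([0,0,1])
pts=np.array([s['position']-d*z for d in(0,.02,.04)])
out=[]
for n in("wrist","scene","top"):
    im=manip.get_image(n)[:,:,::-1].copy()
    P=wproj(pts) if n=="wrist" else proj(n,pts); print(n,P.round(1))
    k=400/120;c=P[1].astype(int)-[50 if n!="wrist" else 60,45]; c=np.maximum(c,0)
    w,h=(80,120)
    a=cv2.resize(im[c[1]:c[1]+h,c[0]:c[0]+w],(264,400),interpolation=cv2.INTER_CUBIC)
    for p,col in zip(P,((0,0,255),(0,255,0),(255,255,0))): cv2.circle(a,tuple(int(q) for q in (p-c)*3.3),2,col,-1)
    out.append(a)
cv2.imwrite("pics/g3.png",np.hstack(out))
E
```

```text
clock: 7.45
position: [0.4979, 0.2587, 0.0867]
eef_rot: [0.923, -0.003, 0.0, 0.384]
contact_force: [-0.0, 0.3, -0.4]
gripper_width: 0.005
grip_force: 0.0
wrist [[258.8 219.4]
 [258.9 231.5]
 [259.  246.1]]
scene [[360.  187.9]
 [366.6 186.3]
 [373.4 184.6]]
top [[152.6 204. ]
 [146.2 203.9]
 [139.7 203.8]]
```

View pics/g3.png

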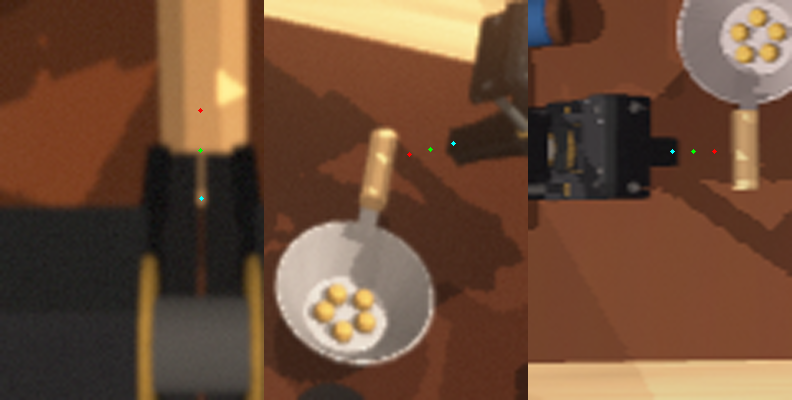

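The composite picture shows the real fingertips (top view tip at x≈678, scene tip at x≈450) about 36 mm behind the reported TCP, along the fingers. The pan hasn't moved. I'll correct the depth by that amount, reopen and go deeper.

```bash
sed -i 's/manip.grip_depth\*T/0.0547*T/' h.py
python3 -m jog '[0,0,0,0,0,0,0.8,0,0,0,0,0,0,0.8,0,0,0,0,0,0,0.8,0,0,0,0,0,0,0.8,0,0,0,0,0,0,0.8]' >/dev/null
python3 -m jog '[0,0,0,0,0,0,0.8,0,0,0,0,0,0,0.8,0,0,0,0,0,0,0.8]'
python3 -c "
from h import *
go([.498,.2365,.066],-45)"
```

```text
clock: 8.4
position: [0.4983, 0.2591, 0.0871]
eef_rot: [0.923, -0.003, 0.0, 0.384]
contact_force: [0.5, -0.2, -0.4]
gripper_width: 0.651
grip_force: 0.0
turn [ 0.003  0.002 -0.006] then shift [-0.3  1.1 85.6] | shift in present axes [-0.1  0.8 85.6] clock 8.4 q [ 0.63  0.87  1.33 -0.61  1.5   2.43] F [ 0.5 -0.2 -0.4] grip 0.0 0.65
```

```bash

python3 -m jog '[0,0.8,20,0,0,0,0.65,0,0,20,0,0,0,0.65,0,0,20,0,0,0,0.65,0,0,15,0,0,0,0.65,0,0,10,0,0,0,0.65]' >/dev/null
python3 -m jog '[0,0,0,0,0,0,0.65,0,0,0,0,0,0,0.65]'
python3 -c "
from h import *
go([.498,.2365,.066],-45)"
```

```text
clock: 9.1
position: [0.4985, 0.1985, 0.0278]
eef_rot: [0.923, -0.003, 0.001, 0.384]
contact_force: [0.2, 0.3, -0.4]
gripper_width: 0.65
grip_force: 0.0
turn [ 0.002  0.001 -0.006] then shift [-0.5  0.1  0.9] | shift in present axes [-0.5  0.1  0.9] clock 9.1 q [ 0.56  0.92  1.45 -0.67  1.32  2.49] F [ 0.2  0.3 -0.4] grip 0.0 0.65
```

```bash

python3 -m jog '[0,0,0,0,0,0,0,0,0,0,0,0,0,0,0,0,0,0,0,0,0,0,0,0,0,0,0,0,0,0,0,0,0,0,0]' >/dev/null
python3 -m jog '[0,0,0,0,0,0,0,0,0,0,0,0,0,0,0,0,0,0,0,0,0]'
python3 -c "
from h import *
go([.498,.2365,.066],-45)"
```

```text
clock: 9.9
position: [0.4981, 0.1983, 0.0276]
eef_rot: [0.923, -0.003, 0.0, 0.384]
contact_force: [0.3, 0.4, -0.8]
gripper_width: 0.223
grip_force: 30.0
turn [ 0.003  0.002 -0.005] then shift [-0.1  0.1  0.5] | shift in present axes [-0.1  0.1  0.5] clock 9.9 q [ 0.56  0.92  1.45 -0.67  1.32  2.49] F [ 0.3  0.4 -0.8] grip 30.0 0.22
```

```bash

python3 -m jog '[0,5,-5,0,0,0,0,0,10,-10,0,0,0,0,0,15,-15,0,0,0,0,0,15,-15,0,0,0,0,0,15,-15,0,0,0,0]' >/dev/null
python3 -m jog '[0,10,-10,0,0,0,0,0,0,0,0,0,0,0]'
python3 -c "
from h import *
go([.498,.02,.155],-45)"
```

```text
clock: 10.6
position: [0.499, 0.1992, 0.1292]
eef_rot: [0.924, -0.004, 0.002, 0.383]
contact_force: [1.0, 0.2, -2.0]
gripper_width: 0.229
grip_force: 30.0
turn [ 0.    -0.002 -0.009] then shift [ -1.  145.  163.1] | shift in present axes [ -0.  144.9 163.1] clock 10.6 q [ 0.56  0.77  1.43 -0.65  1.45  2.39] F [ 1.   0.2 -2. ] grip 30.0 0.23
```

```bash

python3 -m jog '[0,5,6,0,0,0,0,0,10,11,0,0,0,0,0,13,15,0,0,0,0,0,15,17,0,0,0,0,0,15,17,0,0,0,0]' >/dev/null
python3 -m jog '[0,15,17,0,0,0,0,0,15,17,0,0,0,0,0,15,17,0,0,0,0,0,15,17,0,0,0,0,0,13,14,0,0,0,0]' >/dev/null
python3 -m jog '[0,9,10,0,0,0,0,0,5,5,0,0,0,0,0,0,0,0,0,0,0,0,0,0,0,0,0,0]'
python3 -c "
from h import *
go([.498,.02,.155],-45)"
```

```text
clock: 12.0
position: [0.4969, -0.0191, 0.1143]
eef_rot: [0.923, -0.003, 0.0, 0.384]
contact_force: [-0.1, 0.2, -1.7]
gripper_width: 0.228
grip_force: 30.0
turn [ 0.002  0.001 -0.005] then shift [ 1.1  1.1 -1.7] | shift in present axes [ 1.1  1.1 -1.7] clock 12.0 q [ 0.22  0.68  1.76 -0.88  1.12  2.37] F [-0.1  0.2 -1.7] grip 30.0 0.23
```

```bash

python3 -m jog '[0,-3,0,0.05,0,0,0,0,-5.5,-0.3,0.1,0,0,0,0,-5.5,-0.3,0.1,0,0,0,0,-5.5,-0.3,0.1,0,0,0,0,-5.5,-0.3,0.1,0,0,0]' >/dev/null
python3 -m jog '[0,-5.5,-0.3,0.1,0,0,0,0,-5.5,-0.3,0.1,0,0,0,0,-5.5,-0.3,0.1,0,0,0,0,-5.5,-0.3,0.1,0,0,0,0,-5.5,-0.3,0.1,0,0,0]'
python3 -c "
from h import *
go([.498,.02,.155],75)"
```

```text
clock: 13.0
position: [0.4972, 0.0297, 0.0996]
eef_rot: [0.997, -0.001, 0.002, -0.083]
contact_force: [-0.5, 0.5, -2.6]
gripper_width: 0.223
grip_force: 30.0
turn [ 1.144e+00 -5.000e-03  1.000e-03] then shift [  0.8 -51.   31. ] | shift in present axes [  0.8 -49.3 -33.5] clock 13.0 q [-0.28  0.49  1.84  0.21  0.87  1.15] F [-0.5  0.5 -2.6] grip 30.0 0.22
```

```bash

python3 -m jog '[0,-4.4,-0.2,0.08,0,0,0,0,-4.4,-0.2,0.08,0,0,0,0,-4.4,-0.2,0.08,0,0,0,0,-4.4,-0.2,0.08,0,0,0,0,-4.4,-0.2,0.08,0,0,0]' >/dev/null
python3 -m jog '[0,-4.4,-0.2,0.08,0,0,0,0,-4.4,-0.2,0.08,0,0,0,0,-4.4,-0.2,0.08,0,0,0,0,-4.4,-0.2,0.08,0,0,0,0,-4.4,-0.2,0.08,0,0,0]' >/dev/null
python3 -m jog '[0,-4.4,-0.2,0.08,0,0,0,0,-4.4,-0.2,0.08,0,0,0,0,-4.4,-0.2,0.08,0,0,0,0,-4.4,-0.2,0.08,0,0,0,0,0,0,0,0,0,0]' >/dev/null
python3 -m jog '[0,0,0,0,0,0,0,0,0,0,0,0,0,0,0,0,0,0,0,0,0,0,0,0,0,0,0,0]'
python3 - <<'E'
from h import *
import cv2
go([.498,.02,.155],75)
a=manip.get_image("scene")[110:300,170:400,::-1];b=manip.get_image("top")[100:290,150:330,::-1]
cv2.imwrite("pics/p1.png",np.hstack([cv2.resize(a,(440,363)),cv2.resize(b,(344,363))]))
E
```

```text
clock: 14.9
position: [0.4972, 0.0727, 0.1384]
eef_rot: [0.802, -0.001, 0.003, -0.597]
contact_force: [0.2, -0.6, -1.4]
gripper_width: 0.226
grip_force: 30.0
turn [ 0.029 -0.005  0.002] then shift [ 0.8 -2.4 -0.5] | shift in present axes [ 0.8 -2.4 -0.6] clock 14.9 q [-0.68  0.91  1.74  0.85  1.6   0.37] F [ 0.2 -0.6 -1.4] grip 30.0 0.23
```

View pics/p1.png

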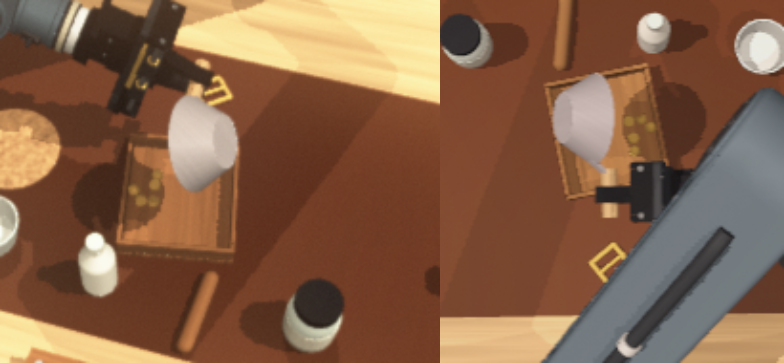

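Five feet lie in the tray: top view (630,122), (642,120), (650,127), (634,138) and (633,152). The wrist load has dropped to the weight of the empty pan. I'll roll back upright.

```bash

python3 -m jog '[0,5.5,-0.3,-0.1,0,0,0,0,5.5,-0.3,-0.1,0,0,0,0,5.5,-0.3,-0.1,0,0,0,0,5.5,-0.3,-0.1,0,0,0,0,5.5,-0.3,-0.1,0,0,0]' >/dev/null
python3 -m jog '[0,5.5,-0.3,-0.1,0,0,0,0,5.5,-0.3,-0.1,0,0,0,0,5.5,-0.3,-0.1,0,0,0,0,5.5,-0.3,-0.1,0,0,0,0,5.5,-0.3,-0.1,0,0,0]' >/dev/null
python3 -m jog '[0,5.5,-0.3,-0.1,0,0,0,0,5.5,-0.3,-0.1,0,0,0,0,5.5,-0.3,-0.1,0,0,0,0,5.5,-0.3,-0.1,0,0,0,0,5.5,-0.3,-0.1,0,0,0]' >/dev/null
python3 -m jog '[0,5.5,-0.3,-0.1,0,0,0,0,5.5,-0.3,-0.1,0,0,0,0,5.5,-0.3,-0.1,0,0,0,0,5.5,-0.3,-0.1,0,0,0,0,5.5,-0.3,-0.1,0,0,0]' >/dev/null
python3 -m jog '[0,3,0,-0.06,0,0,0,0,0,0,0,0,0,0,0,0,0,0,0,0,0]'
python3 -c "
from h import *
k=1.5625
print(ray('top',511/k,273/k,.005),ray('scene',276/k,293/k,.005))
go([.498,.02,.155],-45);go([.475,-.2365,.120],-45)"
```

```text
clock: 17.3
position: [0.4961, -0.0188, 0.1142]
eef_rot: [0.925, -0.003, -0.0, 0.379]
contact_force: [-1.1, -0.7, -1.8]
gripper_width: 0.229
grip_force: 30.0
[ 0.57925498 -0.23494403  0.005     ] [ 0.58060136 -0.2309641   0.005     ]
turn [-0.008  0.003 -0.005] then shift [ 1.9  1.4 -1.5] | shift in present axes [ 1.9  1.4 -1.6] clock 17.3 q [ 0.22  0.68  1.76 -0.87  1.11  2.36] F [-1.1 -0.7 -1.8] grip 30.0 0.23
turn [-0.008  0.003 -0.005] then shift [-21.1 158.1 204.6] | shift in present axes [-19.8 159.9 203.3] clock 17.3 q [ 0.22  0.68  1.76 -0.87  1.11  2.36] F [-1.1 -0.7 -1.8] grip 30.0 0.23
```

```bash

python3 -m jog '[0,5,5,-0.004,0,-0.002,0,-1,9,9,-0.004,0.002,-0.002,0,-1.5,13,13,0,0,0,0,-1.5,14,14,0,0,0,0,-1.5,14,14,0,0,0,0]' >/dev/null
python3 -m jog '[-1.5,14,14,0,0,0,0,-1.5,14,14,0,0,0,0,-1.5,14,14,0,0,0,0,-1.5,14,14,0,0,0,0,-1.5,14,14,0,0,0,0]' >/dev/null
python3 -m jog '[-1.5,14,14,0,0,0,0,-1.5,14,14,0,0,0,0,-1.5,13,13,0,0,0,0,-1,9,9,0,0,0,0,0,4,4,0,0,0,0]' >/dev/null
python3 -m jog '[0,0,0,0,0,0,0,0,0,0,0,0,0,0]'
python3 -c "
from h import *
go([.4745,-.2355,.155],-45)"
```

```text
clock: 19.0
position: [0.4779, -0.2719, 0.1145]
eef_rot: [0.924, -0.001, 0.0, 0.383]
contact_force: [0.9, 0.2, -1.7]
gripper_width: 0.225
grip_force: 30.0
turn [ 0.    -0.    -0.002] then shift [-3.4  2.9  0.3] | shift in present axes [-3.3  3.   0.3] clock 19.0 q [-0.29  0.63  1.93 -1.26  0.79  2.32] F [ 0.9  0.2 -1.7] grip 30.0 0.23
```

```bash
python3 -c "
from h import *
y=-.3
g=np.array([.580,-.240,0])-Rz(y).apply([.1055,.0025,0]);print(g)
go([g[0],g[1],.155],-45,y)"
```

```text
[ 0.4784732  -0.21121096  0.        ]
turn [ 0.    -0.213  0.211] then shift [-17.3 -12.4 -15.1] | shift in present axes [-10.8 -15.4 -18.1] clock 19.0 q [-0.29  0.63  1.93 -1.26  0.79  2.32] F [ 0.9  0.2 -1.7] grip 30.0 0.23
```

```bash

python3 -m jog '[-2,-3,-3.5,0,-0.043,0.042,0,-2,-3,-3.5,0,-0.043,0.042,0,-2,-3,-3.5,0,-0.043,0.042,0,-2,-3,-3.5,0,-0.042,0.042,0,-2,-3,-3.5,0,-0.042,0.042,0]' >/dev/null
python3 -m jog '[0,0,0,0,0,0,0,0,0,0,0,0,0,0]'
python3 -c "
from h import *
go([.4785,-.2112,.155],-45,-.3);go([.4785,-.2112,.081],-45,-.3)"
```

```text
clock: 19.7
position: [0.471, -0.2475, 0.1161]
eef_rot: [0.914, -0.137, -0.057, 0.379]
contact_force: [0.0, -0.7, -1.8]
gripper_width: 0.223
grip_force: 30.0
turn [ 0.001 -0.001  0.002] then shift [-3.6  1.4  1.1] | shift in present axes [-3.6  1.4  1.1] clock 19.7 q [-0.23  0.67  1.77 -0.96  1.03  2.3 ] F [ 0.  -0.7 -1.8] grip 30.0 0.22
turn [ 0.001 -0.001  0.002] then shift [ -3.6 -50.9  53.4] | shift in present axes [ -3.5 -50.9  53.4] clock 19.7 q [-0.23  0.67  1.77 -0.96  1.03  2.3 ] F [ 0.  -0.7 -1.8] grip 30.0 0.22
```

```bash

python3 -m jog '[-1,-8,8,0,0,0,0,-1,-12,13,0,0,0,0,-1,-14,15,0,0,0,0,-0.5,-11,11,0,0,0,0,0,-6,6.5,0,0,0,0]' >/dev/null
python3 -m jog '[0,0,0,0,0,0,0,0,0,0,0,0,0,0]'
python3 - <<'E'
from h import *
import cv2
go([.4785,-.2112,.071],-45,-.3)
a=manip.get_image("scene")[110:270,120:320,::-1];b=manip.get_image("top")[110:270,190:390,::-1]
cv2.imwrite("pics/m1.png",np.hstack([cv2.resize(a,(400,320)),cv2.resize(b,(400,320))]))
E
```

```text
clock: 20.4
position: [0.4668, -0.2489, 0.0424]
eef_rot: [0.913, -0.138, -0.058, 0.379]
contact_force: [0.1, 0.1, -1.8]
gripper_width: 0.226
grip_force: 30.0
turn [0.001 0.001 0.001] then shift [ 0.  -7.7  6.5] | shift in present axes [ 0.  -7.7  6.5] clock 20.4 q [-0.24  0.81  1.8  -1.05  0.95  2.46] F [ 0.1  0.1 -1.8] grip 30.0 0.23
```

View pics/m1.png

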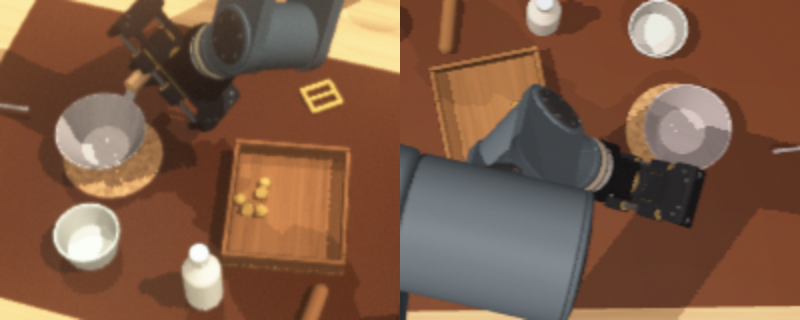

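```bash
python3 -c "
from h import *
print(ray('top',334.5,173.5,.060),ray('scene',170.5,175,.060))"
```

```text
[ 0.5771785  -0.24657372  0.06      ] [ 0.57813659 -0.24122053  0.06      ]
```

The pan is centred at about (0.578, -0.243), 10 mm from the mat centre, and the five feet are in the tray. I'll lower it gently.

```bash

python3 -m jog '[0,-1.4,1.4,0,0,0,0,0,-1.4,1.4,0,0,0,0,0,-1.4,1.4,0,0,0,0,0,0,0,0,0,0,0]' | sed -n '2p;4p'
python3 -m jog '[0,-0.7,0.7,0,0,0,0,0,-0.7,0.7,0,0,0,0,0,0,0,0,0,0,0]' | sed -n '2p;4p'
python3 -m jog '[0,-0.7,0.7,0,0,0,0,0,0,0,0,0,0,0]' | sed -n '2p;4p'
python3 -c "
from h import *
go([.4785,-.2112,.071],-45,-.3)"
```

```text
position: [0.4669, -0.2488, 0.0363]
contact_force: [0.3, 0.2, -2.1]
position: [0.4667, -0.249, 0.0346]
contact_force: [-0.8, -1.0, 0.4]
position: [0.4667, -0.2491, 0.0337]
contact_force: [-1.9, -0.2, 1.9]
turn [ 0.002  0.001 -0.   ] then shift [ 0.1 -1.7  0.3] | shift in present axes [ 0.1 -1.7  0.3] clock 21.4 q [-0.24  0.82  1.8  -1.06  0.94  2.48] F [-1.9 -0.2  1.9] grip 30.0 0.22
```

```bash

python3 -m jog '[0,-0.4,0.4,0,0,0,0,0,0,0,0,0,0,0,0,0,0,0,0,0,0]' | sed -n '2p;4p'
python3 -m jog '[0,0,0,0,0,0,0.35,0,0,0,0,0,0,0.5,0,0,0,0,0,0,0.6,0,0,0,0,0,0,0.65,0,0,0,0,0,0,0.65]'
python3 -m jog '[0,0,0,0,0,0,0.65,0,0,0,0,0,0,0.65,0,0,0,0,0,0,0.65]'
```

```text
position: [0.4667, -0.249, 0.0332]
contact_force: [-2.5, -1.1, 2.3]
clock: 22.2
position: [0.4671, -0.2488, 0.0327]
eef_rot: [0.913, -0.138, -0.057, 0.379]
contact_force: [0.5, -0.7, 0.9]
gripper_width: 0.588
grip_force: 0.0
clock: 22.5
position: [0.467, -0.2489, 0.0329]
eef_rot: [0.913, -0.138, -0.057, 0.379]
contact_force: [-0.6, -0.9, -0.1]
gripper_width: 0.649
grip_force: 0.0
```

Retract along the fingers and check.

```bash

python3 -m jog '[0,0,-10,0,0,0,0.65,0,0,-15,0,0,0,0.65,0,0,-20,0,0,0,0.65,0,0,-20,0,0,0,0.65,0,0,-20,0,0,0,0.65]' >/dev/null
python3 -m jog '[0,0,-20,0,0,0,0.65,0,0,-10,0,0,0,0.65,0,0,0,0,0,0,0.65,0,0,0,0,0,0,0.65,0,0,0,0,0,0,0.65]'
python3 - <<'E'
from h import *
import cv2
a=manip.get_image("scene")[110:270,120:320,::-1];b=manip.get_image("top")[110:270,190:390,::-1]
cv2.imwrite("pics/m2.png",np.hstack([cv2.resize(a,(400,320)),cv2.resize(b,(400,320))]))
E
```

```text
clock: 23.5
position: [0.4903, -0.1714, 0.1136]
eef_rot: [0.913, -0.138, -0.058, 0.379]
contact_force: [0.1, -0.1, -1.1]
gripper_width: 0.652
grip_force: 0.0
```

View pics/m2.png

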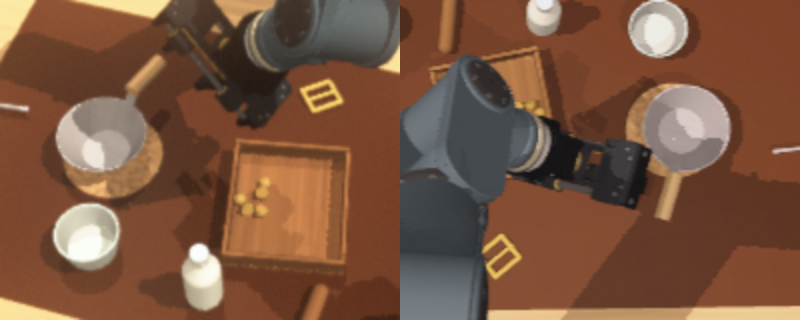

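The pan stands upright on the mat with its mouth at (101,134) in the scene half. The feet are in the tray, and the gripper is clear of everything.

```bash
python3 -c "
from bench import manip
print(manip.close_job())"
```

```text
the job is handed in; nothing more can be done
None
```

I tipped all five feet into the tray, set the empty pan upright on the cork mat about 10 mm off centre, let go, and handed the job in at about 23.6 s; the verdict was not shown.

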